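Free the bin pedal and hold the bin open

TASK

The sink strainer has slid under the pedal of the pedal bin and blocks it. Push or drag the strainer along the floor of the cupboard with your fingertips, without pinching or lifting it, until it is completely out from under the pedal; then press the pedal all the way down with your fingertips so that the lid stands fully open, and finish while still holding the pedal down. Open the lid with the pedal only, never by touching it, and leave everything else where it stands.

Things in the scene. Friction and masses are not known exactly. Their poses are not given: they have to be found in the camera images.
- bin: white plastic pedal bin, round, 180 mm in diameter and 250 mm high, fixed to the floor. Origin: centre of its underside; its -x axis points out of its front, to the pedal. It turns at most about 0.45 rad either way from facing the robot. The wall and lid rim end 95 mm from its axis; the pedal sticks out in front, a round tread on a 24 mm wide stem.
- pedal_top (a point): centre of the upper face of the pedal's round tread (70 mm in diameter, 8 mm thick, white with black ribs); at rest 170 mm in front of the bin's axis and 60 mm above the floor, the underside at 52 mm. Pressed fully it is about 38 mm lower and tilts forward by 0.26 rad; it moves hardly at all sideways.
- pedal (a joint): tilt of the pedal's rocking lever, 0 at rest, 0.26 rad fully down on its stop. It is sprung: about 8 N at the tread's centre to start, 6 to 7 N to hold it fully down, and it springs back when let go. Its other end lifts a rod at the back of the bin that opens the lid. With the strainer under it it stops about half way.
- lid_front (a point): front edge of the white lid, about 254 mm above the floor when shut and 460 mm when fully open (1.2 rad); the lid is hinged 225 mm behind this point, at the back of the bin, and swings up and away from the pedal. It opens 4.6 times as far as the pedal tilts and falls shut when the pedal is let go.
- strainer: loose grey hard silicone sink strainer, about 100 g: open-topped round basket 30 mm high, 80 mm across its flared rim, 56 mm at the foot; inside 50 mm wide at the floor (4 mm thick, walls 3 mm). Origin: centre of its underside, at z = 0. At the start its centre is 48 to 62 mm from the tread centre, in front of the pedal, its rim under the tread; clear when the centres are 75 mm apart from above.
- tin: bystander: closed tin with a paper label, 64 mm in diameter, 75 mm high, stands beside the pedal, left or right; origin at the centre of its underside.
- soapcase: bystander: closed plastic soap case, 103 x 68 x 38 mm, lies beside the pedal on the other side; origin at the centre of its underside.
- scrubber: bystander: round dish scrubber, bristles down, 60 mm in diameter, 58 mm high to the top of its wooden knob, stands in front of and beside the pedal; origin at the centre of its underside.

How it is judged:
By the outcome, as a careful person would: the job done as asked, in the order asked, and still so for the second after the job is handed in, while the arm keeps its last pose, push and grip.
It also fails if it takes over 48 s, if anything falls off the work surface, if the arm or the gripper's body presses on something with over 40 N, if the wrist force passes 120 N, or if a joint passes its speed limit or range.

ROBOT

A 6-joint arm with a two-finger parallel gripper is mounted at the origin on the work surface. World frame = base frame: x ahead of the robot, y to its left, z up, the work surface at z = 0. Lengths are in m, angles in degrees, forces in N, time in s.
With the tool pointing down it reaches from about 0.25 to 0.725 m from the base axis. Payload 9.7 kg.
Tool frame: the origin (TCP) lies on the centre line of the jaws, within the pads' length; the fingertips stand 17 mm ahead of it and the grasp point (between the pads) lies 2 mm behind it (bot.nose_length is the distance from the TCP to the fingertips, in m); x points along the fingers, y is the direction in which the jaws open and shut, and the axes are right-handed (so a half turn about x gives the same grasp; the last joint's range is limited). The gripper opens to 85 mm and grips with 20 to 120 N. Pads are 22 mm wide; open, the fingers measure 114 mm over their backs; the gripper's body (76 mm by 85 mm) begins 54 mm behind the grasp point. The pads swing forward as they close: fully open they stand 13 mm farther back than shut.
Start: joints at [-69.557, 4.979, 10.078, 95.1, 0, 90], TCP at [0.192, -0.515, 0.248] pointing down, gripper open.
Joint ranges: [-179.16, 179.16], [-48.56, 103.87], [-65.8, 70.77], [-126.05, 130.52], [-82.76, 87.17], [-180, 180]. Speed limits (degrees/s): [127.2, 127.2, 147.25, 180, 180, 180].

INTERFACE

Orientations are given as [roll, pitch, yaw] about the fixed x, y, z axes, in that order (R = Rz(yaw) Ry(pitch) Rx(roll)).
In Python, from workcell import bot, viewer, ticket gives the robot as it stands.
- The arm moves only by the tool jog_arm, never from a script. Its argument "deltas" is a list of rows, each an object of numbers: "fingers": the opening, from 0 (shut) to 1 (fully open); "x", "y", "z": the shift along the world's x, y, z in mm; "twist": the turn about the world's z in degrees. A call has 1 to 10 rows; each row is the pose to reach, as a shift and turn from the pose measured when the call began; what a row does not reach only later rows make up. A row lasts 1/10 s, in which the tool goes at most 50 mm and 8.59 degrees, less where a joint would pass 70% of its speed; a pose out of reach is approached as far as the arm can. A call with a gripper value outside its range is refused whole. The fingers move at their own pace and stop on an object; "grip_force" is the grip in N (left out, the last holds). Time passes only in rows, so rows that repeat a pose let the fingers close. It gives the time, the measured TCP pose, the force and the opening at its end, in the units of the state.
- bot.get_obs(): the state, without advancing time (a new reading comes with each control period).
- viewer.camera(name): name is "side" or "top"; returns a dict with "image" (420x560x3 uint8, red, green, blue), "fovy" (degrees; the focal length in pixels is half the picture's height over the tangent of half this angle, whatever the lens; pixels are square), "cx", "cy" (the principal point, pixels), "world_to_cam" (4x4, takes a point from world to camera coordinates). Camera axes: x right, y down, z forward; pixel columns grow to the right and rows downward; lengths in m; the calibration is good to about 2 mm. A picture is of the moment at which its call begins. There is no depth.
- ticket.job_done(): hands the job in, once; it reports no verdict.
The state is a dict: "time": time; "q": joint angles; "qd": joint speeds; "joint_efforts": joint torques, N m; "ee_pos": TCP position; "tcp_rot": TCP orientation; "wrist_force": force on the tool from outside, world axes, zero at the start; "torque": the same for the moment, N m; "opening": finger opening in m.
Only numpy, scipy, OpenCV 4.12 (cv2) and the standard library are available. Lean on these libraries where they do the work, as an engineer would, in place of code of your own. Each camera call takes 0.05 s, during which the arm holds its last target.

## Working session

There is one attempt and no reset: what is moved stays moved. The work goes in short steps, Python scripts to look and compute and a tool call to move; the robot and the scene stay as the last step left them, time stands still between calls to the robot, and variables do not carry over. Pictures are saved under pics/ and viewed, and the job is handed in when it is done.

Besides the shell and the picture viewer there is one more tool, called after "Emit:" as name(argument=value, ...), one argument or row to a line, values as JSON. jog_arm: Moves the arm, as the interface text tells. Its arguments: {"type":"object","properties":{"deltas":{"type":"array"},"grip_force":{"type":"number"}},"required":["deltas"]}

```bash
mkdir -p pics; ls; python3 - <<'E'
from workcell import bot, viewer, ticket
import cv2, numpy as np
for n in ("side","top"):
    c=viewer.camera(n)
    cv2.imwrite(f"pics/{n}0.png",c["image"][:,:,::-1])
    print(n,c["fovy"],c["cx"],c["cy"],np.round(c["world_to_cam"],4).tolist(), [k for k in c])
o=bot.get_obs();print(o, bot.nose_length)
E
```

```text
pics
side 54.44793550861217 279.3523894854691 209.60588844812895 [[-0.9696, -0.2448, -0.0053, 0.5964], [-0.1631, 0.6621, -0.7315, 0.1913], [0.1826, -0.7083, -0.6819, 0.9287], [0.0, 0.0, 0.0, 1.0]] ['image', 'fovy', 'cx', 'cy', 'world_to_cam']
top 55.79914134607364 289.88944292618936 209.37778042254672 [[0.018, -0.9998, -0.0042, 0.0436], [-0.9651, -0.0163, -0.2615, 0.637], [0.2614, 0.0087, -0.9652, 0.833], [0.0, 0.0, 0.0, 1.0]] ['image', 'fovy', 'cx', 'cy', 'world_to_cam']
{'time': 0.1, 'q': array([-6.95596838e+01,  5.00763812e+00,  1.00392568e+01,  9.51004421e+01,
        4.46496196e-04,  9.00005720e+01]), 'qd': array([-0.12878786, -0.14081702,  0.05590253,  0.13263636,  0.03532545,
       -0.02725284]), 'joint_efforts': array([ 1.59136284e-04, -5.21561623e+01,  4.65653551e+01,  1.60102261e-02,
       -1.50454736e-05, -5.87449577e-06]), 'ee_pos': array([ 0.19201266, -0.51519062,  0.2476593 ]), 'tcp_rot': array([-90.3711325 ,  89.93117513, 110.06861148]), 'wrist_force': array([-0.17751163,  0.59033206, -0.4579682 ]), 'torque': array([0.05594105, 0.01271188, 0.00803914]), 'opening': 0.08517702234059014} 0.017
```

View pics/side0.png

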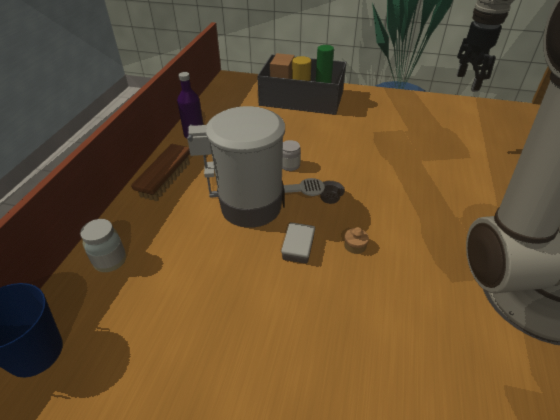

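View pics/top0.png

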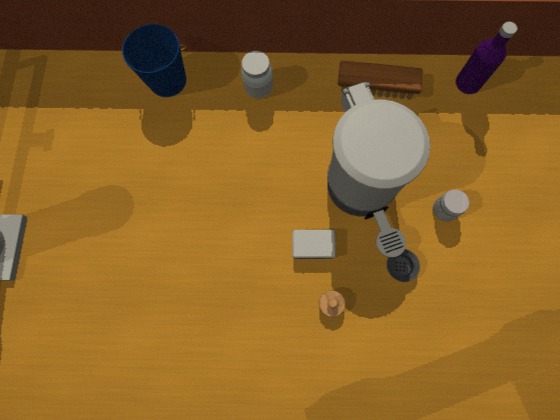

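The side view has the bin at about (250,165), the pedal at (310,187) and the strainer at (332,192). In the top view the tread is at (390,241), the strainer at (403,265), the soap case at (313,244), the scrubber at (332,303) and the tin at (452,205). I'll zoom in next.

```bash
python3 - <<'E'
import cv2, numpy as np
t=cv2.imread("pics/top0.png")[190:330,280:480]; s=cv2.imread("pics/side0.png")[130:270,200:400]
cv2.imwrite("pics/t0z.png",cv2.resize(cv2.convertScaleAbs(t,alpha=1.6),None,fx=4,fy=4,interpolation=2))
cv2.imwrite("pics/s0z.png",cv2.resize(cv2.convertScaleAbs(s,alpha=1.6),None,fx=4,fy=4,interpolation=2))
E
```

```text
(no output)
```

View pics/t0z.png

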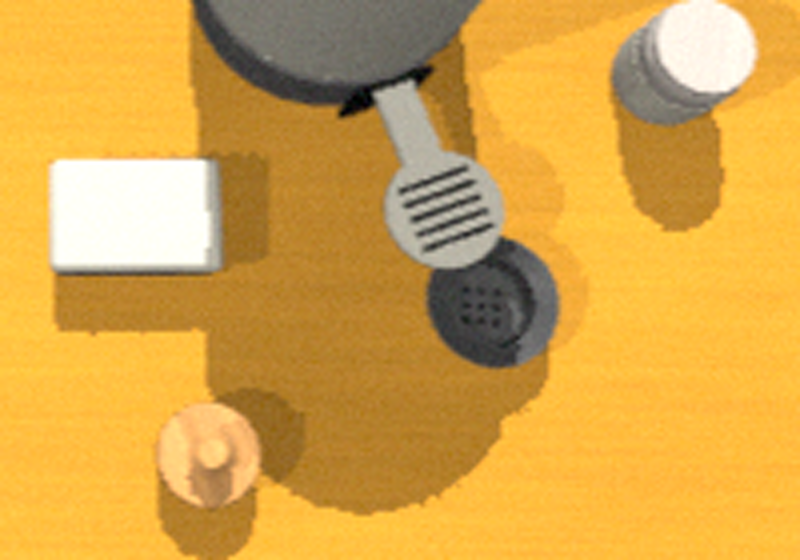

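View pics/s0z.png

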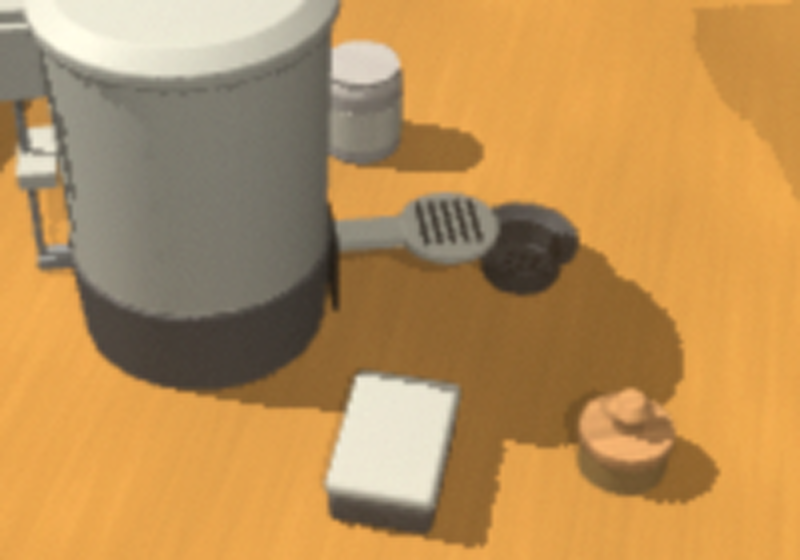

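```bash
cat > h.py <<'E'
import numpy as np, cv2
C={"side":(54.44793550861217,279.3523894854691,209.60588844812895,np.array([[-0.9696,-0.2448,-0.0053,0.5964],[-0.1631,0.6621,-0.7315,0.1913],[0.1826,-0.7083,-0.6819,0.9287]])),
"top":(55.79914134607364,289.88944292618936,209.37778042254672,np.array([[0.018,-0.9998,-0.0042,0.0436],[-0.9651,-0.0163,-0.2615,0.637],[0.2614,0.0087,-0.9652,0.833]]))}
def P(n):
    f,cx,cy,W=C[n]; F=210/np.tan(np.radians(f/2)); return np.array([[F,0,cx],[0,F,cy],[0,0,1]])@W
def proj(n,p):
    q=P(n)@np.append(p,1); return q[:2]/q[2]
def tri(a,b):
    x=cv2.triangulatePoints(P("top"),P("side"),np.array(a,float).reshape(2,1),np.array(b,float).reshape(2,1)); return (x[:3]/x[3]).ravel()
def onz(n,uv,z):
    M=P(n); A=np.c_[M[:,0],M[:,1],-np.array([uv[0],uv[1],1])]; return np.linalg.solve(A,-(M[:,2]*z+M[:,3]))[:2]
tz=lambda x,y:(280+x/4,190+y/4); sz=lambda x,y:(200+x/4,130+y/4)
E
python3 - <<'E'
from h import *
np.set_printoptions(precision=4,suppress=True)
print("tread",tri(tz(445,210),sz(450,228)), onz("top",tz(445,210),.06),onz("side",sz(450,228),.06))
print("strainer rim top",onz("top",tz(493,303),.03),onz("side",sz(528,243),.03))
print("tri",tri(tz(493,303),sz(528,243)))
print("holes",onz("top",tz(482,306),.004), onz("side",sz(522,258),.004))
print("stem root",onz("top",tz(395,85),.06))
print("scrub knob",tri(tz(215,450),sz(632,405)), onz("top",tz(209,455),.04))
print("soap",[onz("top",tz(*p),.038) for p in [(52,158),(218,158),(218,270),(52,270)]])
print("tin",tri(tz(706,46),sz(365,58)))
E
```

```text
tread [ 0.5675 -0.1834  0.0544] [ 0.5671 -0.182 ] [ 0.5659 -0.1766]
strainer rim top [ 0.5175 -0.2152] [ 0.5147 -0.2093]
tri [ 0.5168 -0.2167  0.024 ]
holes [ 0.5189 -0.2157] [ 0.519  -0.2225]
stem root [ 0.6418 -0.1561]
scrub knob [ 0.428  -0.0479  0.0501] [ 0.4267 -0.0456]
soap [array([0.5988, 0.0468]), array([ 0.6005, -0.0529]), array([ 0.533 , -0.0522]), array([0.5313, 0.0457])]
tin [ 0.6624 -0.3337  0.0805]
```

```bash
cat > ov.py <<'E'
from h import *
def ring(img,n,c,r,z,col,k,o):
    a=np.linspace(0,2*np.pi,80); pts=np.array([proj(n,[c[0]+r*np.cos(t),c[1]+r*np.sin(t),z]) for t in a])
    cv2.polylines(img,[np.round((pts-o)*k).astype(int)],True,col,1)
E
python3 - <<'E'
from ov import *
from workcell import bot
from scipy.spatial.transform import Rotation as R
o=bot.get_obs(); M=R.from_euler('xyz',o['tcp_rot'],degrees=True).as_matrix(); print(M.round(3)); 
y=M[:,1]; print("jaw ang",np.degrees(np.arctan2(y[1],y[0])))
out=[]
for n,o,s in(("top",(340,200),1),("side",(260,150),1)):
    im=cv2.convertScaleAbs(cv2.imread(f"pics/{n}0.png"),alpha=1.6)[o[1]:o[1]+100,o[0]:o[0]+100]
    im=cv2.resize(im,None,fx=4,fy=4,interpolation=2)
    o=np.array(o)-.5
    ring(im,n,(.567,-.180),.035,.06,(0,0,255),4,o)
    ring(im,n,(.517,-.214),.04,.03,(0,255,0),4,o)
    ring(im,n,(.517,-.214),.028,.0,(255,0,0),4,o)
    out.append(im)
cv2.imwrite("pics/ov0.png",np.hstack(out))
E
```

```text
[[-0.     0.349 -0.937]
 [ 0.001 -0.937 -0.349]
 [-1.    -0.001 -0.   ]]
jaw ang -69.56025575801047
```

View pics/ov0.png

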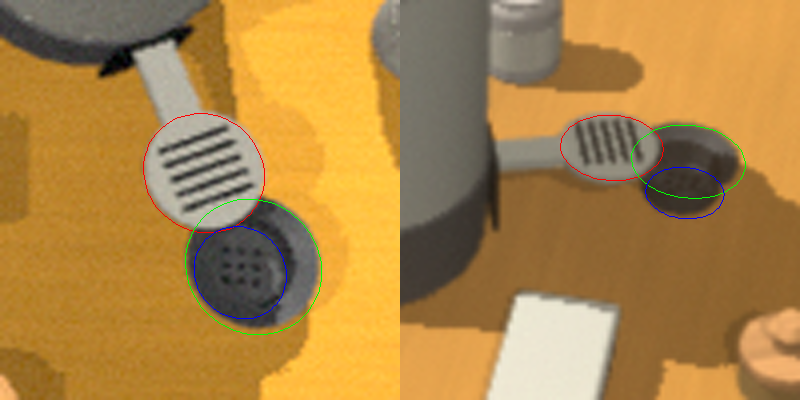

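The red tread ring at (0.567,-0.180) and the strainer rings near (0.519,-0.213) fit to about 2 mm. I'll shut the fingers and move to a point above the basket.

Emit:
jog_arm(
  deltas=[
    {"x": 16,"y": 15,"z": 0,"twist": 2,"fingers": 0},
    {"x": 48,"y": 44,"z": 0,"twist": 5,"fingers": 0},
    {"x": 81,"y": 75,"z": -10,"twist": 8,"fingers": 0},
    {"x": 114,"y": 105,"z": -20,"twist": 12,"fingers": 0},
    {"x": 147,"y": 135,"z": -35,"twist": 12,"fingers": 0},
    {"x": 180,"y": 165,"z": -50,"twist": 12,"fingers": 0},
    {"x": 213,"y": 195,"z": -70,"twist": 12,"fingers": 0},
    {"x": 246,"y": 225,"z": -85,"twist": 12,"fingers": 0},
    {"x": 279,"y": 255,"z": -100,"twist": 12,"fingers": 0},
    {"x": 303,"y": 278,"z": -110,"twist": 12,"fingers": 0},
  ],
  grip_force=30,
)

```text
time: 1.1
ee_pos: [0.4962, -0.235, 0.1361]
tcp_rot: [-77.1, 89.8, 135.4]
wrist_force: [0.4, -0.1, 0.2]
opening: -0.0
```

Emit:
jog_arm(
  deltas=[
    {"x": 12,"y": 10,"z": -15},
    {"x": 19,"y": 17,"z": -30},
    {"x": 19,"y": 17,"z": -36},
    {"x": 19,"y": 17,"z": -36},
    {"x": 19,"y": 17,"z": -36},
  ],
)

```text
validation failed for argument at $.de...
```

```bash
cat > look.py <<'E'
import sys
from ov import *
from workcell import bot, viewer
def look(name,rings=[],ot=(340,190),os=(250,130),sz=100,k=4):
    out=[]
    for n,o in(("top",ot),("side",os)):
        im=viewer.camera(n)["image"][:,:,::-1]; cv2.imwrite(f"pics/{name}_{n}.png",im)
        im=cv2.convertScaleAbs(im,alpha=1.6)[o[1]:o[1]+sz,o[0]:o[0]+sz]
        im=cv2.resize(im,None,fx=k,fy=k,interpolation=2)
        for r in rings: ring(im,n,*r,k,np.array(o)-.5)
        out.append(im)
    cv2.imwrite(f"pics/{name}.png",np.hstack(out))
    b=bot.get_obs(); print(b["time"],b["ee_pos"].round(4),b["wrist_force"].round(2),b["tcp_rot"].round(1))
E
python3 -c "
from look import *
look('a1',[((.519,-.213),.04,.03,(0,255,0))])"
```

```text
1.2 [ 0.4965 -0.2341  0.1352] [-1.36 -0.52 -0.14] [-75.6  89.7 137.1]
```

View pics/a1.png

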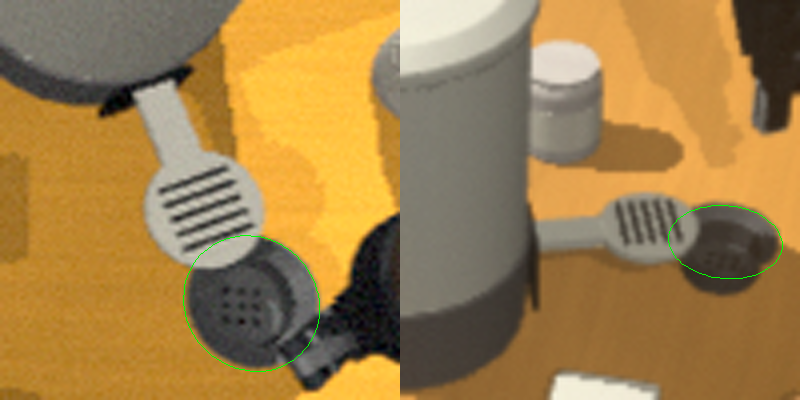

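The move was refused, probably because every row needs all its keys. The picture shows the strainer ring fitting, with the fingers shut beside it in the top view. I'll send the move again with complete rows.

Emit:
jog_arm(
  deltas=[
    {"x": 12,"y": 10,"z": -15,"twist": 0,"fingers": 0},
    {"x": 19,"y": 17,"z": -30,"twist": 0,"fingers": 0},
    {"x": 19,"y": 17,"z": -36,"twist": 0,"fingers": 0},
    {"x": 19,"y": 17,"z": -36,"twist": 0,"fingers": 0},
    {"x": 19,"y": 17,"z": -36,"twist": 0,"fingers": 0},
  ],
  grip_force=30,
)

```text
time: 1.7
ee_pos: [0.515, -0.2177, 0.0996]
tcp_rot: [-74.2, 89.8, 138.5]
wrist_force: [0.1, -0.9, -0.3]
opening: -0.0001
```

```bash
python3 -c "
from look import *
look('a2',[((.519,-.213),.04,.03,(0,255,0)),((.515,-.217),.012,.082,(0,0,255)),((.515,-.217),.012,.01,(255,0,255))])"
```

```text
1.8 [ 0.5154 -0.2178  0.1001] [-0.24 -0.2   0.88] [-81.3  89.8 131.3]
```

View pics/a2.png

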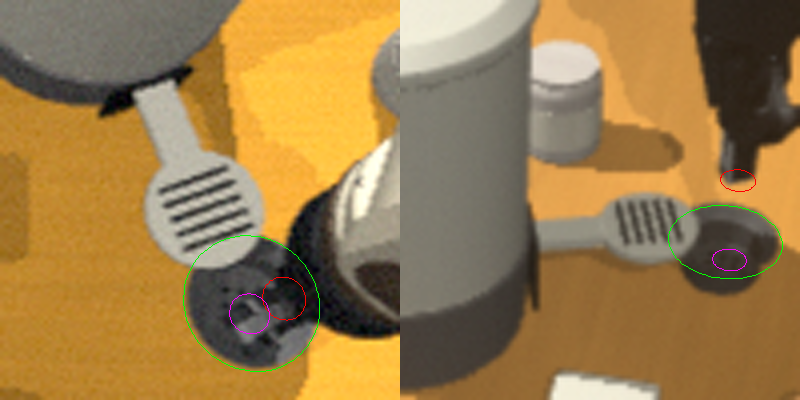

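The fingertips at zoomed (735,180) in the side view are over the basket. Lowering them into it.

Emit:
jog_arm(
  deltas=[
    {"x": 0,"y": 0,"z": -20,"twist": 0,"fingers": 0},
    {"x": 0,"y": 0,"z": -40,"twist": 0,"fingers": 0},
    {"x": 0,"y": 0,"z": -55,"twist": 0,"fingers": 0},
    {"x": 0,"y": 0,"z": -65,"twist": 0,"fingers": 0},
    {"x": 0,"y": 0,"z": -71,"twist": 0,"fingers": 0},
    {"x": 0,"y": 0,"z": -71,"twist": 0,"fingers": 0},
  ],
)

```text
time: 2.4
ee_pos: [0.5151, -0.2177, 0.0287]
tcp_rot: [-76.8, 89.8, 135.8]
wrist_force: [-0.6, 1.9, -0.3]
opening: 0.0002
```

```bash
python3 -c "
from look import *
look('a3',[((.519,-.213),.04,.03,(0,255,0))])"
```

```text
2.5 [ 0.5157 -0.2179  0.0297] [-0.04 -0.22  0.32] [-87.9  89.8 124.8]
```

View pics/a3.png

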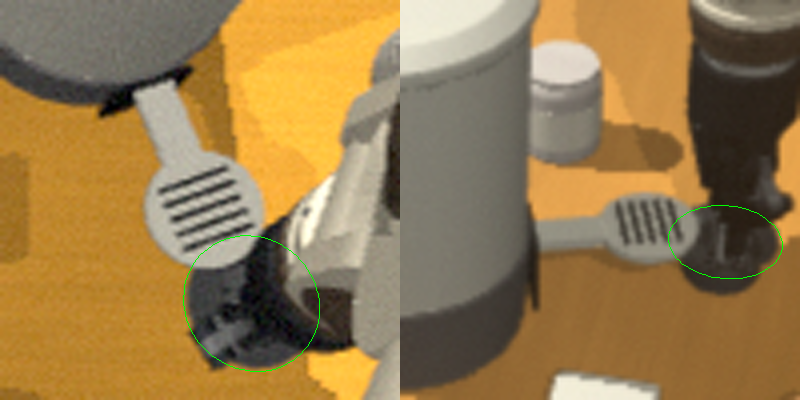

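The fingertips are inside the basket with no contact force. Dragging it away from the pedal.

Emit:
jog_arm(
  deltas=[
    {"x": -6,"y": -4,"z": 0,"twist": 0,"fingers": 0},
    {"x": -12,"y": -8,"z": 0,"twist": 0,"fingers": 0},
    {"x": -20,"y": -13,"z": 0,"twist": 0,"fingers": 0},
    {"x": -28,"y": -19,"z": 0,"twist": 0,"fingers": 0},
    {"x": -36,"y": -24,"z": 0,"twist": 0,"fingers": 0},
    {"x": -44,"y": -30,"z": 0,"twist": 0,"fingers": 0},
    {"x": -52,"y": -35,"z": 0,"twist": 0,"fingers": 0},
    {"x": -58,"y": -39,"z": 0,"twist": 0,"fingers": 0},
    {"x": -62,"y": -42,"z": 0,"twist": 0,"fingers": 0},
    {"x": -62,"y": -42,"z": 0,"twist": 0,"fingers": 0},
  ],
)

```text
time: 3.5
ee_pos: [0.453, -0.2603, 0.0296]
tcp_rot: [-78.6, 89.8, 134.0]
wrist_force: [-0.1, 0.2, -0.7]
opening: 0.0002
```

Emit:
jog_arm(
  deltas=[
    {"x": 6,"y": 4,"z": 0,"twist": 0,"fingers": 0},
    {"x": 6,"y": 4,"z": 15,"twist": 0,"fingers": 0},
    {"x": 6,"y": 4,"z": 40,"twist": 0,"fingers": 0},
    {"x": 6,"y": 4,"z": 75,"twist": 0,"fingers": 0},
    {"x": 6,"y": 4,"z": 90,"twist": 0,"fingers": 0},
    {"x": 6,"y": 4,"z": 90,"twist": 0,"fingers": 0},
  ],
)

```text
time: 4.1
ee_pos: [0.4605, -0.2568, 0.1226]
tcp_rot: [143.4, 89.9, -4.0]
wrist_force: [-0.2, -0.2, -0.2]
opening: -0.0001
```

```bash
python3 -c "
from look import *
look('a4',[((.467,-.248),.04,.03,(0,255,0)),((.567,-.180),.035,.06,(0,0,255))])"
```

```text
4.2 [ 0.4591 -0.2561  0.1192] [ 0.57  0.41 -0.33] [-78.2  89.8 134.4]
```

View pics/a4.png

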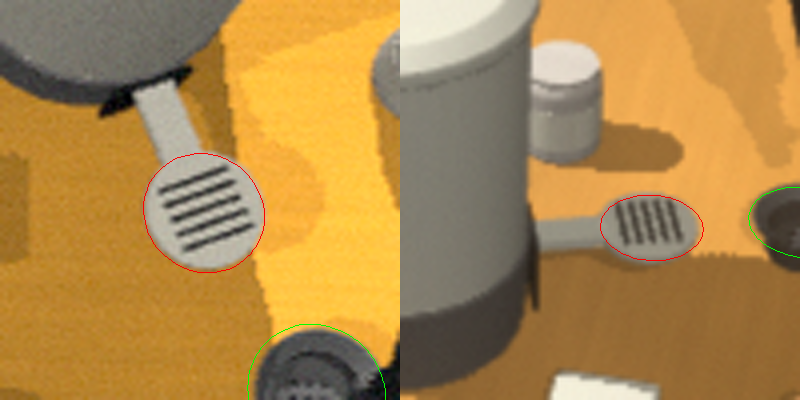

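The strainer is clear of the pedal, about 0.12 m centre to centre. Next I move over the tread.

Emit:
jog_arm(
  deltas=[
    {"x": 20,"y": 15,"z": 0,"twist": 0,"fingers": 0},
    {"x": 50,"y": 37,"z": 0,"twist": 0,"fingers": 0},
    {"x": 80,"y": 59,"z": 0,"twist": 0,"fingers": 0},
    {"x": 98,"y": 73,"z": 0,"twist": 0,"fingers": 0},
    {"x": 100,"y": 74,"z": -20,"twist": 0,"fingers": 0},
    {"x": 100,"y": 74,"z": -35,"twist": 0,"fingers": 0},
    {"x": 100,"y": 74,"z": -35,"twist": 0,"fingers": 0},
  ],
)

```text
time: 4.9
ee_pos: [0.557, -0.1816, 0.0802]
tcp_rot: [-58.8, 89.5, 153.8]
wrist_force: [0.2, 0.1, -0.3]
opening: -0.0
```

```bash
python3 -c "
from look import *
look('a5',[((.467,-.248),.04,.03,(0,255,0)),((.566,-.179),.035,.06,(0,0,255))],sz=120)"
```

```text
5.0 [ 0.5582 -0.1823  0.0834] [-0.67 -0.79  0.47] [-66.7  89.7 145.9]
```

View pics/a5.png

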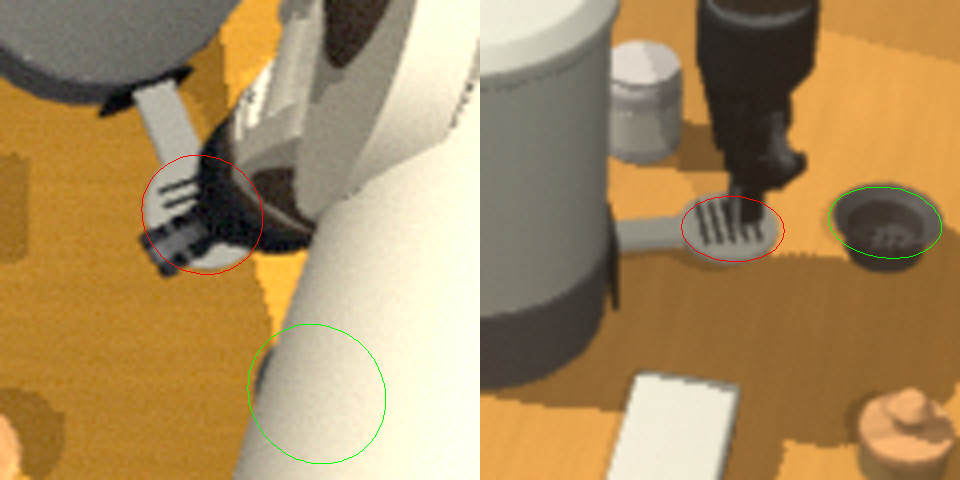

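The fingertips stand just over the outer half of the tread, at zoomed (755,215) in the side view, and the strainer is clear at (885,225). Pressing now.

Emit:
jog_arm(
  deltas=[
    {"x": 0,"y": 0,"z": -6,"twist": 0,"fingers": 0},
    {"x": 0,"y": 0,"z": -12,"twist": 0,"fingers": 0},
    {"x": 0,"y": 0,"z": -18,"twist": 0,"fingers": 0},
    {"x": 0,"y": 0,"z": -24,"twist": 0,"fingers": 0},
    {"x": 0,"y": 0,"z": -30,"twist": 0,"fingers": 0},
    {"x": 0,"y": 0,"z": -35,"twist": 0,"fingers": 0},
    {"x": 0,"y": 0,"z": -40,"twist": 0,"fingers": 0},
    {"x": 0,"y": 0,"z": -40,"twist": 0,"fingers": 0},
  ],
)

```text
time: 5.8
ee_pos: [0.559, -0.1827, 0.0442]
tcp_rot: [-89.0, 89.9, 123.6]
wrist_force: [1.4, -0.4, 6.3]
opening: -0.0001
```

Emit:
jog_arm(
  deltas=[
    {"x": 0,"y": 0,"z": -3,"twist": 0,"fingers": 0},
    {"x": 0,"y": 0,"z": -6,"twist": 0,"fingers": 0},
    {"x": 0,"y": 0,"z": -8,"twist": 0,"fingers": 0},
    {"x": 0,"y": 0,"z": -8,"twist": 0,"fingers": 0},
  ],
)

```text
time: 6.2
ee_pos: [0.5595, -0.183, 0.0372]
tcp_rot: [-141.1, 89.9, 71.4]
wrist_force: [3.0, 1.3, 5.2]
opening: 0.0001
```

Emit:
jog_arm(
  deltas=[
    {"x": 0,"y": 0,"z": -2,"twist": 0,"fingers": 0},
    {"x": 0,"y": 0,"z": -3,"twist": 0,"fingers": 0},
    {"x": 0,"y": 0,"z": -3,"twist": 0,"fingers": 0},
  ],
)

```text
time: 6.5
ee_pos: [0.5599, -0.1831, 0.0361]
tcp_rot: [-177.9, 89.8, 34.6]
wrist_force: [-3.1, 2.9, 13.8]
opening: 0.0001
```

```bash
python3 -c "
from look import *
look('a6',[((.467,-.248),.04,.03,(0,255,0))])
b=bot.get_obs();print(b['wrist_force'])"; python3 - <<'E'
import cv2,numpy as np
a=cv2.imread('pics/a6_top.png');b=cv2.imread('pics/a6_side.png')
cv2.imwrite('pics/a6f.png',cv2.convertScaleAbs(cv2.resize(np.hstack([a,b]),(800,300)),alpha=1.4))
E
```

```text
6.6 [ 0.5599 -0.1831  0.0361] [-2.66  2.86 13.66] [-178.1   89.8   34.4]
[-2.66265482  2.85851865 13.65808247]
```

View pics/a6f.png

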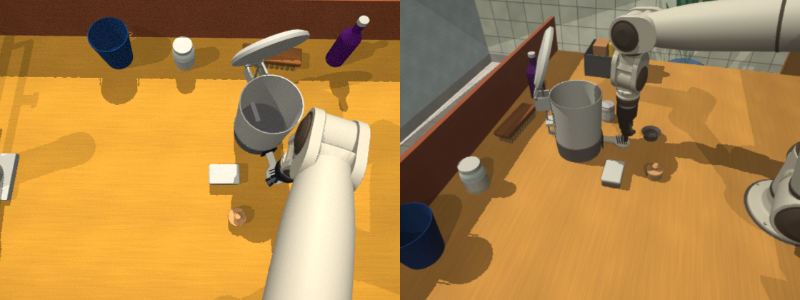

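View pics/a6_side.png

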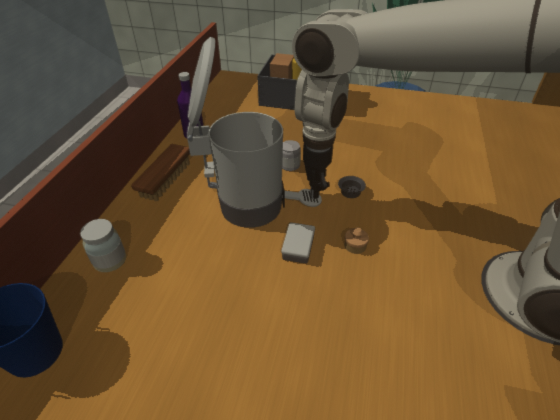

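```bash
python3 - <<'E'
from h import *
from scipy.optimize import least_squares
d=np.array([.945,.326]); ax=np.array([.566,-.179])+.17*d
h=ax+.13*d
for a in(1.0,1.1,1.15,1.2):
    # 460-254=206 ~ 225*sin(1.2)=209.7
    p=np.r_[h-d*.225*np.cos(a),.250+.225*np.sin(a)]
    print(a,p.round(3),proj("side",p).round(1),proj("top",p).round(1))
im=cv2.imread("pics/a6_side.png");im2=cv2.imread("pics/a6_top.png")
k=lambda i,x,y:cv2.resize(cv2.convertScaleAbs(i[y:y+100,x:x+100],alpha=1.6),(400,400),interpolation=2)
A=k(im,160,20);B=k(im2,310,20)
for a,c in((1.0,(0,255,255)),(1.2,(0,0,255))):
    p=np.r_[h-d*.225*np.cos(a),.250+.225*np.sin(a)]
    for I,n,x,y in((A,"side",160,20),(B,"top",310,20)):
        q=(proj(n,p)-[x-.5,y-.5])*4; cv2.circle(I,tuple(int(v) for v in q),4,c,1)
cv2.imwrite("pics/lid.png",np.hstack([A,B]))
E
```

```text
1.0 [ 0.735 -0.121  0.439] [236.7  51. ] [406.1  87.1]
1.1 [ 0.753 -0.114  0.451] [226.8  45.9] [403.2  72. ]
1.15 [ 0.763 -0.111  0.455] [221.6  43.7] [401.5  64.4]
1.2 [ 0.772 -0.108  0.46 ] [216.3  41.8] [399.6  56.9]
```

View pics/lid.png

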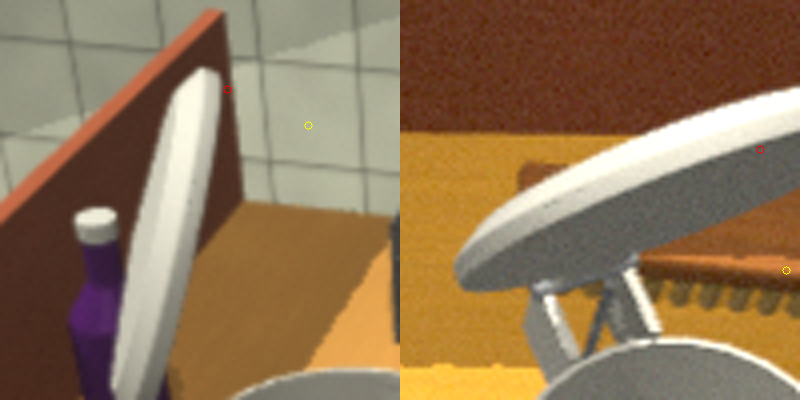

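View pics/a6.png

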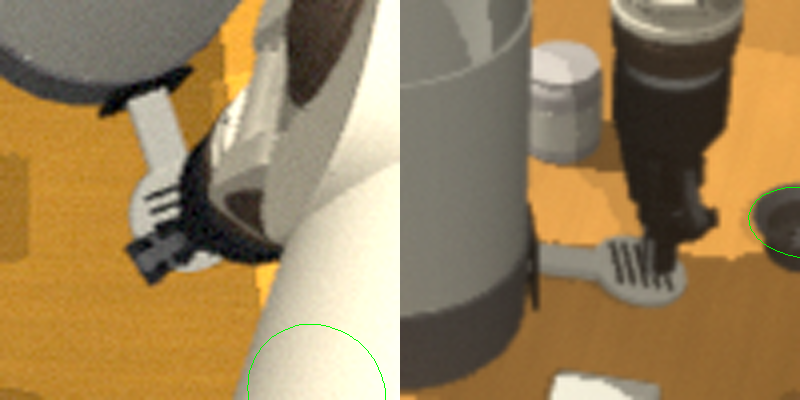

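The lid edge matches the fully open prediction of 1.2 rad. The press force rose from 5 to 13.7 N, so the pedal is on its stop, and the force held steady. The other objects haven't moved. Handing in.

```bash
python3 -c "
from workcell import ticket
print(ticket.job_done())"
```

```text
the job is handed in; nothing more can be done
None
```

The job is handed in at about 6.6 s, with the strainer out from under the pedal and the pedal held all the way down.

- **Strainer:** I put the shut fingertips inside the basket and dragged it along the floor, without pinching or lifting it. It ended about 120 mm from the tread centre; 75 mm counts as clear.
- **Pedal:** I pressed the outer half of the tread. The force rose sharply to 13.7 N, well above the 6–7 N needed to hold it, which shows it on its stop, and it stayed there in the next reading.
- **Lid:** the side view agrees with fully open (1.2 rad) to 2–3 pixels. In the top view the predicted point falls within the lid, not clearly on its edge, so that view is only a rough check.
- **Other objects:** the tin, soap case and scrubber look unmoved in the pictures. I judged this by eye and did not measure their final positions.

One move call was refused because its rows were incomplete; I sent it again with all keys and nothing had moved in between. One picture I saved was 960 pixels wide, over the 800 limit.

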